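# Turn the washed coasters onto the drying rack

### The job

Swing the drying lamp well clear of the rack, then turn over every coaster that lies in front of it, so that each rests flat on the rack with its cork face up, wholly on the rack and none on top of another. When all are there, swing the lamp back over them, right home against its stop. Leave the glasses and the little stand beside the work where they are.

Things in the scene. Friction and masses are not known exactly. Their poses are not given: they have to be found in the camera images.
- rack: low wooden drying rack fixed to the worktop: a solid deck 120 mm deep (x) by 375 mm wide (y), top 15 mm up. Rims 10 mm thick stand 12 mm above the deck at the back (inner face x = +60 mm) and the ends (inner faces y = +-187 mm). Origin: under the deck's centre at worktop height; x points away from the robot, y left, z up; turned up to 0.1 rad
- rack_deck (a point): centre of the deck's top face, 15 mm above the worktop; axes as the rack's. A tall fixed drinks dispenser stands from about y = 0.22 m of the world leftward, behind x = 0.58 m: keep the arm clear of it
- rack_front (a point): middle of the rack's open front, at worktop height (x = -60 mm of the rack): a plain upright face 15 mm high and 375 mm wide without a rim. A coaster pushed against it can be tipped up by its near edge and over onto the deck
- lamp (a joint): angle of the lamp's swing arm about its upright hinge, rad: 0 = home against its stop, over the rack along the rack's +y; grows anticlockwise from above, toward the robot (pi/2 = along the rack's -x) and on to the right; far stop 2.4. Friction hinge (0.12 N m), stays where left; starts at 0 to 0.35. Past 1.3 is clear of the rack; past 2 leaves the gripper most room
- lamp_hinge (a point): the lamp's hinge axis, atop a slim post 18 mm thick, at x = 0, y = -265 mm of the rack. The arm is an aluminium bar 36 mm wide, 161 to 175 mm above the worktop, reaching 345 mm from the axis
- lamp_knob (a point): grip point of the arm's handle, 200 mm above the worktop: an upright black round knob 18 mm in diameter on the bar, from 175 to 219 mm above the worktop, 150 mm from the hinge axis
- coaster0: square wooden coaster 80 x 80 x 10 mm, 80 g: one face plain wood, the other with a flush round cork pad. Starts plain face up on the worktop in a loose row before the rack and past its left end, turned up to 0.2 rad from it. Origin: its very centre, mid-thickness; z points out of the plain face, x and y along its sides. Three or four of the four are present (an absent one reads None)
- coaster1: square wooden coaster 80 x 80 x 10 mm, 80 g: one face plain wood, the other with a flush round cork pad. Starts plain face up on the worktop in a loose row before the rack and past its left end, turned up to 0.2 rad from it. Origin: its very centre, mid-thickness; z points out of the plain face, x and y along its sides. Three or four of the four are present (an absent one reads None)
- coaster2: square wooden coaster 80 x 80 x 10 mm, 80 g: one face plain wood, the other with a flush round cork pad. Starts plain face up on the worktop in a loose row before the rack and past its left end, turned up to 0.2 rad from it. Origin: its very centre, mid-thickness; z points out of the plain face, x and y along its sides. Three or four of the four are present (an absent one reads None)
- coaster3: square wooden coaster 80 x 80 x 10 mm, 80 g: one face plain wood, the other with a flush round cork pad. Starts plain face up on the worktop in a loose row before the rack and past its left end, turned up to 0.2 rad from it. Origin: its very centre, mid-thickness; z points out of the plain face, x and y along its sides. Three or four of the four are present (an absent one reads None)
- glass_a: bystander: a clear glass tumbler standing upside down at the left, 69 mm in diameter, 88 mm high; origin under its centre
- glass_b: bystander: another such clear glass tumbler; origin under its centre
- stand: bystander: a small clear acrylic stand at the right, 30 x 70 x 45 mm high; origin under its centre

How it is judged:
By the outcome, as a careful person would: the job done as asked, in the order asked, and still so for the second after the job is handed in, with the robot touching nothing.
Of coaster0, coaster1, coaster2, coaster3 only 3 to 4 are there at a start; the rules pass over those that are not, and their reading is None.
At some moment in a run one of coaster1, coaster2 may be knocked a few centimetres aside while the robot is not near it.
Once in a run the grip may slacken for a moment while it holds something.
It also fails if it takes over 210 s, if anything falls off the work surface, if the arm or the gripper's body presses on something with over 40 N, if the wrist force passes 120 N, or if a joint passes its speed limit or range.

### The arm

A 6-joint arm with a two-finger parallel gripper is mounted at the origin on a cart in front of the work surface, level with it; the furniture and walls round the work are solid. World frame = base frame: x ahead of the robot, y to its left, z up, the work surface at z = 0. Lengths are in mm, angles in rad, forces in N, time in s.
With the tool pointing down it reaches from about 350 to 775 mm from the base axis. Payload 5.5 kg.
Tool frame: the origin (TCP) lies midway between the tips of the shut fingers; the grasp point (between the pads) lies 19 mm behind it; z points along the fingers, y is the line along which they close (so a half turn about z gives the same grasp; the last joint's range is limited). The gripper opens to 85 mm and grips with 20 to 120 N. Pads are 22 mm wide; open, the fingers measure 114 mm over their backs; the gripper's body (76 mm by 85 mm) begins 54 mm behind the grasp point. The pads swing forward as they close: fully open they stand 13 mm farther back than shut.
Start: joints at [1.146, 0.313, 0.046, 1.304, 0, 1.431], TCP at [161.579, 551.873, 231.323] pointing down, gripper open.
Joint ranges: [-2.76, 2.76], [-0.86, 1.69], [-1.03, 1.26], [-2.2, 2.34], [-1.47, 1.5], [-3.14, 3.14]. Speed limits (rad/s): [2.57, 2.57, 3.14, 3.14, 3.14, 3.14].

### API

Orientations are given as a 3x3 rotation matrix whose columns are the frame's x, y, z axes.
In Python, from station import r, cam, readout gives the robot as it stands (r), with the cameras (cam) and the readings (readout).
- The arm moves only by the shell command python3 jog.py 'ROWS' [OPENING] [FORCE]. ROWS is rows parted by semicolons, their numbers by spaces, 1 to 10 of them, each of 4 numbers: dx, dy, dz in mm, then a turn about the tool's z in rad; each row is the pose to reach, as a shift and turn from the pose commanded when the command began, along the tool's axes at that moment; what a row does not reach only later rows make up. A row lasts 1/12 s, in which the tool goes at most 41.7 mm and 0.125 rad, less where a joint would pass 70% of its speed; a pose out of reach is approached as far as the arm can. OPENING is the opening from 0.0 (shut) to 1.0 (fully open), set as the command begins (- or left out keeps the last). The fingers move at their own pace and stop on an object; FORCE is the grip in N (left out, the last holds). Time passes only in rows, so rows that do not move let the fingers close. It prints the time, the measured TCP pose, the force, the opening and the grip force at its end.
- readout.get_obs(): the state, without advancing time (a new reading comes with each control period).
- cam.get_image(name): name is "scene" or "top"; returns the picture (420x560x3 uint8, red, green, blue); there is no depth.
- cam.calibration(name): a dict with "fx", "fy", "cx", "cy" (pixels), "dist" ([k1, k2, p1, p2, k3] as OpenCV has them; the pictures are not rectified), "world_from_camera" (4x4, takes a point from camera to world coordinates). Camera axes: x right, y up, looking along -z (the intrinsics and any distortion apply to the point x, -y, -z); pixel columns grow to the right and rows downward; lengths in mm; the calibration is good to about 2 mm. A picture is of the moment at which its call begins. calibration takes no time and is no camera call.
- r.job_done(): hands the job in; it is judged then, once.
The state is a dict: "clock": time; "joint_pos": joint angles; "dq": joint speeds; "joint_efforts": joint torques, N m; "tool_pos": TCP position; "tool_rot": TCP orientation; "ft_force": force on the tool from outside, world axes, zero at the start; "wrist_torque": the same for the moment, N m; "width": opening from 0.0 (shut) to 1.0 (fully open); "finger_force": force on a finger pad.
Only numpy, scipy, OpenCV 4.12 (cv2) and the standard library are available. Lean on these libraries where they do the work, as an engineer would, in place of code of your own. Each camera call takes 0.05 s, during which the arm holds its last target. There are 200 camera calls.

## Working session

There is one attempt and no reset: what is moved stays moved. The work goes in short steps, Python scripts to look and compute and a shell command to move; the robot and the scene stay as the last step left them, time stands still between calls to the robot, and variables do not carry over. Pictures are saved under pics/ and viewed, at most 14 in all, crops included, and the job is handed in when it is done.

```bash
ls; mkdir -p pics
cat > h.py <<'E'
import numpy as np, cv2
from station import r, cam, readout
def cal(n):
    c=cam.calibration(n); K=np.array([[c['fx'],0,c['cx']],[0,c['fy'],c['cy']],[0,0,1.]])
    return K,np.array(c['dist'],float),np.array(c['world_from_camera'],float)
def ray(n,uv):
    K,d,T=cal(n); p=cv2.undistortPoints(np.array(uv,float).reshape(-1,1,2),K,d).reshape(-1,2)
    v=np.c_[p[:,0],-p[:,1],-np.ones(len(p))]@T[:3,:3].T
    return T[:3,3],v
def plane(n,uv,z):
    o,v=ray(n,uv); return o+v*((z-o[2])/v[:,2])[:,None]
def tri(n1,uv1,n2,uv2):
    o1,a=ray(n1,uv1);o2,b=ray(n2,uv2);out=[]
    for x,y in zip(a,b):
        s=np.linalg.lstsq(np.c_[x,-y],o2-o1,rcond=None)[0]; p,q=o1+s[0]*x,o2+s[1]*y
        out.append(np.r_[(p+q)/2,np.linalg.norm(p-q)])
    return np.array(out)
def proj(n,P):
    K,d,T=cal(n); P=np.array(P,float).reshape(-1,3); c=(P-T[:3,3])@T[:3,:3]; c=c*[1,-1,-1]
    return cv2.projectPoints(c,np.zeros(3),np.zeros(3),K,d)[0].reshape(-1,2)
def img(n,f=None):
    im=np.array(cam.get_image(n))[:,:,::-1].copy()
    if f: cv2.imwrite('pics/'+f,im)
    return im
E
python3 - <<'E'
from h import *
np.set_printoptions(precision=3,suppress=True)
a=img('scene','s0.png');b=img('top','t0.png')
for n in('scene','top'):print(cal(n))
print(readout.get_obs())
E
```

```text
jog.py
pics
station.py
(array([[388.954,   0.   , 276.995],
       [  0.   , 388.954, 214.357],
       [  0.   ,   0.   ,   1.   ]]), array([-0.084,  0.   ,  0.   ,  0.   ,  0.   ]), array([[   0.706,    0.448,   -0.549, -178.026],
       [  -0.708,    0.435,   -0.556, -723.017],
       [  -0.01 ,    0.781,    0.624,  965.604],
       [   0.   ,    0.   ,    0.   ,    1.   ]]))
(array([[443.801,   0.   , 276.614],
       [  0.   , 443.801, 208.396],
       [  0.   ,   0.   ,   1.   ]]), array([-0.077,  0.   ,  0.   ,  0.   ,  0.   ]), array([[   0.145,    0.966,   -0.214,  199.392],
       [  -0.989,    0.142,   -0.029,  -25.921],
       [   0.002,    0.216,    0.976, 1618.11 ],
       [   0.   ,    0.   ,    0.   ,    1.   ]]))
{'clock': 0.1, 'joint_pos': array([1.146, 0.314, 0.045, 1.304, 0.   , 1.431]), 'dq': array([-0.001, -0.001,  0.001, -0.001, -0.001, -0.   ]), 'joint_efforts': array([  0.003, -48.173,  29.924,   0.013,  -0.   ,  -0.   ]), 'tool_pos': array([161.371, 551.41 , 230.474]), 'tool_rot': array([[-0.96 ,  0.281, -0.001],
       [ 0.281,  0.96 , -0.002],
       [ 0.   , -0.002, -1.   ]]), 'ft_force': array([0.1  , 0.365, 0.524]), 'wrist_torque': array([ 0.006, -0.04 , -0.034]), 'finger_force': 0.0, 'width': 0.9999741910306417}
```

View pics/s0.png

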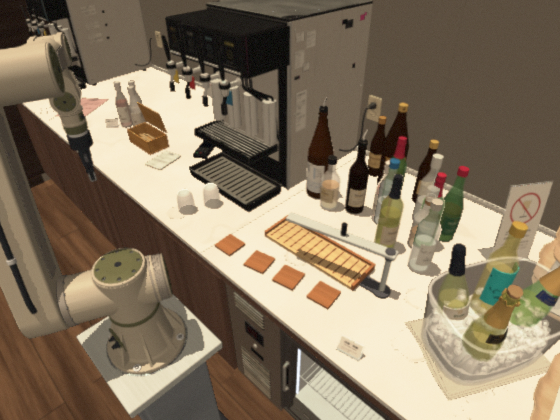

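View pics/t0.png

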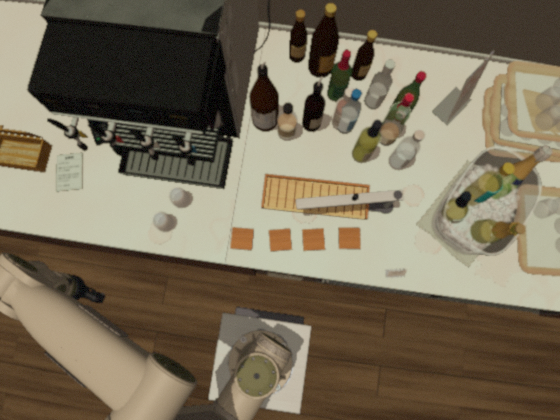

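Scene: four coasters at about (230,244), (259,262), (289,277), (323,294), and in the top view at (242,239), (280,240), (314,240), (349,238). The rack spans top columns 263–369. The lamp bar runs over it from its hinge at about (398,200), and the knob is at scene (344,229).

```bash
cat >> h.py <<'E'
def coasters(n,im,zc=10,show=None):
    hsv=cv2.cvtColor(im,cv2.COLOR_BGR2HSV)
    m=cv2.inRange(hsv,(3,130,90),(16,255,230))
    out=[]
    for c in cv2.findContours(m,cv2.RETR_EXTERNAL,cv2.CHAIN_APPROX_NONE)[0]:
        if cv2.contourArea(c)<150: continue
        P=plane(n,c.reshape(-1,2),zc)[:,:2]
        (cx,cy),(w,h),a=cv2.minAreaRect(P.astype(np.float32))
        if 50<min(w,h) and max(w,h)<110:
            a=np.radians((a+45)%90-45); out.append((cx,cy,w,h,a,*proj(n,[cx,cy,zc])[0]))
    return sorted(out,key=lambda t:-t[1])
E
python3 - <<'E'
from h import *
np.set_printoptions(precision=2,suppress=True)
a=img('scene');b=img('top')
A=np.array(coasters('scene',a));B=np.array(coasters('top',b));print(A);print(B)
if len(A)==len(B): print(tri('scene',A[:,5:],'top',B[:,5:]))
# rack mask
for n,im,box in(('scene',a,(255,205,385,290)),('top',b,(255,168,378,225))):
    x0,y0,x1,y1=box
    hsv=cv2.cvtColor(im,cv2.COLOR_BGR2HSV)
    m=cv2.inRange(hsv,(5,90,60),(28,255,255)); k=np.zeros_like(m);k[y0:y1,x0:x1]=m[y0:y1,x0:x1]
    c=cv2.findContours(k,cv2.RETR_EXTERNAL,cv2.CHAIN_APPROX_NONE)[0]
    c=np.vstack([q for q in c if len(q)>20]).reshape(-1,2)
    print(n,cv2.minAreaRect(plane(n,c,20)[:,:2].astype(np.float32)))
t=cv2.resize(b[160:260,225:425],None,fx=4,fy=4,interpolation=cv2.INTER_CUBIC)
s=cv2.resize(a[200:320,210:410],None,fx=4,fy=4,interpolation=cv2.INTER_CUBIC)
cv2.imwrite('pics/t1.png',t);cv2.imwrite('pics/s1.png',s)
E
```

```text
[[ 420.86  129.46   78.48   80.07    0.07  229.47  244.22]
 [ 437.17   -9.38   79.25   78.09    0.23  259.07  261.25]
 [ 456.15 -129.29   79.71   78.28    0.19  288.24  276.56]
 [ 480.12 -259.15   79.05   78.42    0.13  323.44  293.98]]
[[ 422.34  132.95   73.25   74.57    0.06  241.65  238.3 ]
 [ 438.62   -5.97   73.82   72.85    0.23  279.87  239.42]
 [ 457.22 -126.32   73.61   72.82    0.22  313.15  239.16]
 [ 482.44 -255.92   70.44   74.84    0.14  349.02  237.45]]
[[ 423.14  133.21    5.95    0.57]
 [ 439.53   -6.11    5.85    0.7 ]
 [ 458.17 -126.81    6.35    0.89]
 [ 483.4  -256.7     5.08    0.24]]
scene ((664.002197265625, -118.285400390625), (436.9620666503906, 503.7460632324219), 44.09770584106445)
top ((616.7725219726562, -114.31571960449219), (134.71910095214844, 394.86456298828125), 2.4450111389160156)
```

View pics/t1.png

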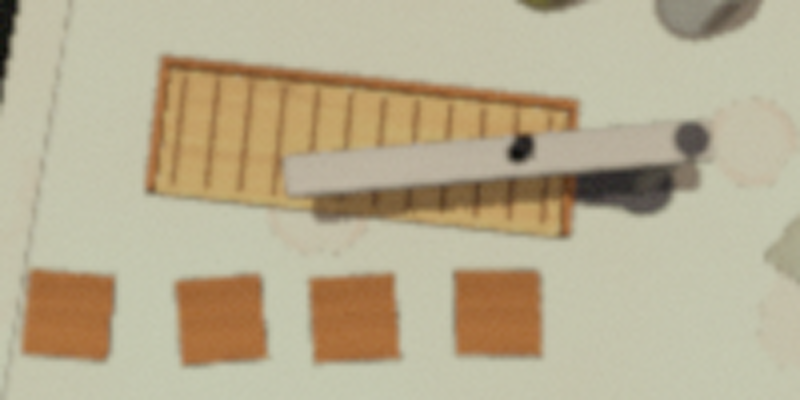

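View pics/s1.png

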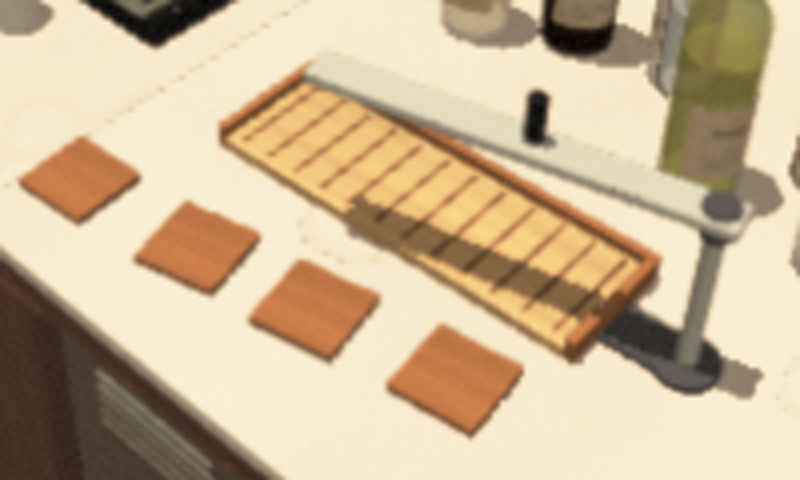

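Crops (4× scale): the top view shows the rack's outer corners at (165,57), (578,101), (568,237) and (148,192), the knob top at (521,143) and the hinge cap at (691,137). In the scene view the knob top is at (538,97), the hinge cap at (722,205), and the rim tops at (658,258), (572,342), (222,127) and (308,65).

Run:
```python
from h import *
np.set_printoptions(precision=2,suppress=True)
T=lambda L:np.array(L)/4+[225-.375,160-.375]
S=lambda L:np.array(L)/4+[210-.375,200-.375]
t=T([[165,57],[578,101],[568,237],[148,192],[521,143],[691,137]])
s=S([[308,65],[658,258],[572,342],[222,127],[538,97],[722,205]])
R=tri('top',t,'scene',s);print(R)
for z in (27,):print(plane('top',t[:4],z)); print(plane('scene',s[:4],z))
C=R[:4,:2]; print('sizes',[np.linalg.norm(C[i]-C[(i+1)%4]) for i in range(4)])
ey=C[0]-C[1]+C[3]-C[2]; yaw=np.arctan2(-ey[0],ey[1]);print('yaw',yaw)
print('center',C.mean(0)) # outer centre is rack +5mm x
ex=np.array([np.cos(yaw),np.sin(yaw)]);eyv=np.array([-ex[1],ex[0]])
O=C.mean(0)-5*ex; print('O',O,'hinge pred',O-265*eyv, 'front',O-60*ex)
k=R[4,:2]-R[5,:2];print('knob r',np.linalg.norm(k),'lamp ang',np.arctan2(k[1],k[0])-np.pi/2-yaw)
```

```text
[[ 672.45   82.58   22.77    4.4 ]
 [ 687.84 -306.53   23.97    0.77]
 [ 557.86 -310.7    28.37    2.6 ]
 [ 545.12   75.85   25.74    4.48]
 [ 587.98 -231.04  215.69    2.42]
 [ 623.87 -377.81  177.5     0.07]]
[[ 673.03   81.01   27.  ]
 [ 687.2  -306.28   27.  ]
 [ 557.16 -310.04   27.  ]
 [ 542.97   77.03   27.  ]]
[[ 666.54   79.91   27.  ]
 [ 684.68 -307.67   27.  ]
 [ 560.13 -310.79   27.  ]
 [ 546.19   73.76   27.  ]]
sizes [np.float64(389.4164098359193), np.float64(130.04752396253838), np.float64(386.76050549915857), np.float64(127.50687992505105)]
yaw 0.03624963239353128
center [ 615.81 -114.7 ]
O [ 610.82 -114.88] hinge pred [ 620.42 -379.71] front [ 550.86 -117.06]
knob r 151.09558614715237 lamp ang 0.20362429592118358
```

```bash
cat >> h.py <<'E'
YAW=.036; O=np.array([610.8,-114.9]); EX=np.array([np.cos(YAW),np.sin(YAW)]); EY=np.array([-EX[1],EX[0]])
def rw(x,y): return O+x*EX+y*EY
def ri(p): d=np.array(p[:2])-O; return d@EX,d@EY
def to(x,y,z,yaw=None):
    o=readout.get_obs(); R=o['tool_rot']; d=R.T@(np.array([x,y,z])-o['tool_pos'])
    cur=np.arctan2(-R[0,1],R[1,1]); t=0 if yaw is None else -(yaw-cur)
    print('jog %.1f %.1f %.1f %.3f'%(*d,t),'dist %.0f rows %.1f'%(np.linalg.norm(d),np.linalg.norm(d)/41.7))
E
python3 -c "
from h import *
to(587,-232,265,.036)"
python3 jog.py '0 0 -34 -.1;-210 -211 -34 -.321;-210 -211 -34 -.321;-210 -211 -34 -.321;-420 -422 -34 -.321;-420 -422 -34 -.321;-420 -422 -34 -.321;-420 -422 -34 -.321;-420 -422 -34 -.321;-420 -422 -34 -.321' 1 30; python3 -c "
from h import *
to(587,-232,265,.036)"
```

```text
clock: 1.03
tool_pos: [340.7, 221.2, 265.4]
tool_rot: [[-0.999, -0.037, 0.001], [-0.037, 0.999, 0.0], [-0.001, 0.0, -1.0]]
ft_force: [1.1, 0.2, -0.0]
width: 1.002
finger_force: 0.0
jog -229.5 -461.9 0.4 0.001 dist 516 rows 12.4
```

```bash
python3 jog.py '-229 -462 0 0;-229 -462 0 0;-229 -462 0 0;-229 -462 0 0;-229 -462 0 0;-229 -462 0 0;-229 -462 0 0;-229 -462 0 0;-229 -462 0 0;-229 -462 0 0'; python3 jog.py '0 0 0 0;0 0 0 0'; python3 -c "
from h import *
to(587,-232,265,.036)"
```

```text
clock: 1.87
tool_pos: [539.4, -145.4, 265.1]
tool_rot: [[-0.999, -0.036, -0.0], [-0.036, 0.999, 0.0], [-0.0, 0.0, -1.0]]
ft_force: [-0.1, 0.6, 0.2]
width: 0.998
finger_force: 0.0
clock: 2.03
tool_pos: [539.3, -145.4, 263.9]
tool_rot: [[-0.999, -0.033, -0.002], [-0.033, 0.999, 0.001], [0.002, 0.001, -1.0]]
ft_force: [-0.5, 0.8, 0.4]
width: 1.002
finger_force: 0.0
jog -44.9 -88.1 -1.3 -0.003 dist 99 rows 2.4
```

```bash
python3 jog.py '-45 -88 0 0;-45 -88 0 0;-45 -88 0 0;-45 -88 35 0;-45 -88 77 0;-45 -88 77 0;-45 -88 77 0'; python3 jog.py '0 0 0 0;0 0 0 0;0 0 0 0;0 0 0 0;0 0 0 0;0 0 0 0;0 0 0 0' 0 25;python3 -c "
from h import *
o=readout.get_obs();print(o['tool_pos'],o['width'],o['finger_force'])
H=np.array([621.5,-379]);p=o['tool_pos'][:2];print(np.linalg.norm(p-H))
a0=np.arctan2(-(p-H)[0],(p-H)[1])-.036;print(a0)
# rows in tool axes
for a in np.linspace(a0,2.2,24)[1:]:
    w=H+150*np.array([-np.sin(a+.036),np.cos(a+.036)])-p; print('%.0f %.0f'%(-(w@EX),w@EY),end='; ')
"
```

```text
clock: 2.62
tool_pos: [584.4, -227.1, 186.0]
tool_rot: [[-0.999, -0.037, -0.007], [-0.037, 0.999, 0.004], [0.007, 0.004, -1.0]]
ft_force: [0.3, -0.8, 1.4]
width: 1.002
finger_force: 0.0
clock: 3.2
tool_pos: [588.7, -232.5, 190.2]
tool_rot: [[-0.999, -0.035, 0.004], [-0.035, 0.999, -0.006], [-0.004, -0.006, -1.0]]
ft_force: [1.2, -7.7, 2.6]
width: 0.196
finger_force: 27.3
[ 588.74462001 -232.53811949  190.24946146] 0.19581532126953197 27.316186130046844
150.07996988630046
0.1840237926794413
13 -3; 25 -7; 37 -12; 49 -18; 60 -26; 70 -34; 80 -43; 89 -53; 97 -63; 103 -74; 109 -86; 114 -98; 118 -111; 121 -124; 122 -137; 123 -150; 122 -163; 120 -176; 117 -189; 113 -201; 107 -213; 101 -225; 94 -236;
```

```bash
python3 jog.py '13 -3 0 0;25 -7 0 0;49 -18 0 0;60 -26 0 0;70 -34 0 0;80 -43 0 0;89 -53 0 0;97 -63 0 0;103 -74 0 0;109 -86 0 0'; python3 jog.py '5 -12 0 0;9 -25 0 0;12 -38 0 0;14 -64 0 0;13 -77 0 0;11 -90 0 0;8 -103 0 0;4 -115 0 0;-2 -127 0 0;-8 -139 0 0';python3 jog.py '-8 -10 0 0;-8 -10 0 0;-8 -10 0 0;-8 -10 0 0' - ;python3 jog.py '0 0 0 0;0 0 0 0;0 0 0 0;0 0 0 0;0 0 -30 0;0 0 -70 0;0 0 -70 0' 1;python3 -c "
from h import *
to(*rw(-190,-150),160,.036)
b=img('top','t2.png')
print(coasters('top',b))
hsv=cv2.cvtColor(b,cv2.COLOR_BGR2HSV)
"
```

```text
clock: 4.03
tool_pos: [479.3, -317.7, 189.8]
tool_rot: [[-0.999, -0.037, -0.002], [-0.037, 0.999, 0.003], [0.002, 0.003, -1.0]]
ft_force: [-8.6, 6.9, 14.3]
width: 0.198
finger_force: 28.6
clock: 4.87
tool_pos: [493.2, -458.2, 189.0]
tool_rot: [[-0.999, -0.036, -0.002], [-0.036, 0.999, 0.001], [0.002, 0.001, -1.0]]
ft_force: [-1.9, 2.4, 5.4]
width: 0.201
finger_force: 28.7
clock: 5.2
tool_pos: [501.5, -469.3, 189.0]
tool_rot: [[-0.999, -0.035, -0.002], [-0.035, 0.999, -0.002], [0.002, -0.002, -1.0]]
ft_force: [-4.3, -3.7, 4.4]
width: 0.201
finger_force: 28.6
clock: 5.78
tool_pos: [504.3, -469.2, 266.1]
tool_rot: [[-0.999, -0.037, 0.007], [-0.037, 0.999, -0.008], [-0.007, -0.008, -1.0]]
ft_force: [0.1, -0.4, 2.2]
width: 0.999
finger_force: 0.0
jog 71.4 201.1 104.1 0.001 dist 237 rows 5.7
[(422.4305419921875, 133.01028442382812, 72.88430786132812, 74.59978485107422, np.float64(0.05809275208633497), np.float64(241.64331061562459), np.float64(238.27569314871482)), (482.40960693359375, -255.70938110351562, 70.44831848144531, 74.9969482421875, np.float64(0.14353619353491895), np.float64(348.95765400658956), np.float64(237.45430057516964))]
```

View pics/t2.png

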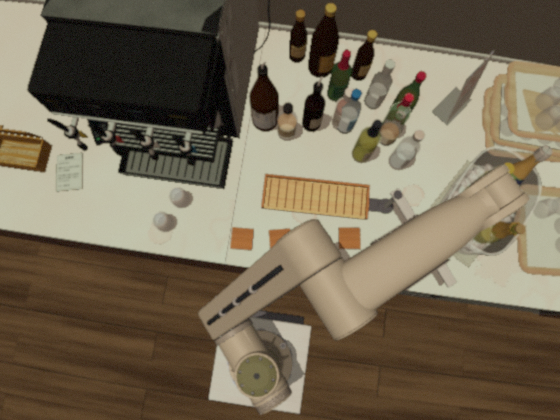

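The lamp now points away from the rack: its bar runs from the hinge (398,200) to (448,285). The deck is fully open at (263–369, 176–217). Next is coaster 3.

```bash
python3 -c "
from h import *
to(451.8,-261.2,80,.14)"
```

```text
jog 45.9 210.9 181.8 -0.103 dist 282 rows 6.8
```

```bash
python3 jog.py '46 211 0 -.1;46 211 0 -.1;46 211 0 -.1;46 211 0 -.1;46 211 60 -.1;46 211 100 -.1;46 211 140 -.1;46 211 182 -.103;46 211 182 -.103;46 211 182 -.103' 1 20; python3 jog.py '0 0 0 0;0 0 0 0'; python3 -c "
from h import *
to(451.8,-261.2,-8,.14)"
```

```text
clock: 6.67
tool_pos: [444.6, -254.4, 70.1]
tool_rot: [[-0.99, -0.14, -0.009], [-0.14, 0.99, 0.008], [0.008, 0.009, -1.0]]
ft_force: [-1.1, 0.7, -0.4]
width: 1.001
finger_force: 0.0
clock: 6.83
tool_pos: [449.9, -259.4, 77.7]
tool_rot: [[-0.99, -0.139, 0.002], [-0.139, 0.99, -0.001], [-0.001, -0.001, -1.0]]
ft_force: [0.5, 0.0, 0.4]
width: 1.001
finger_force: 0.0
jog -1.5 -2.0 85.7 -0.001 dist 86 rows 2.1
```

```bash
python3 jog.py '-1 -1 35 0;-1 -1 60 0;-1 -1 73 0;-1 -1 73 0;-1 -1 73 0;-1 -1 73 0'; python3 -c "
from h import *
to(451.8,-261.2,-8,.14)
img('top','t3.png');a=img('scene');cv2.imwrite('pics/s3.png',cv2.resize(a[230:330,250:400],None,fx=5,fy=5,interpolation=cv2.INTER_CUBIC))"
```

```text
clock: 7.33
tool_pos: [451.9, -261.0, 5.6]
tool_rot: [[-0.99, -0.139, 0.003], [-0.139, 0.99, -0.002], [-0.003, -0.003, -1.0]]
ft_force: [0.4, -0.6, 0.3]
width: 0.999
finger_force: 0.0
jog 0.2 -0.1 13.6 -0.001 dist 14 rows 0.3
```

View pics/s3.png

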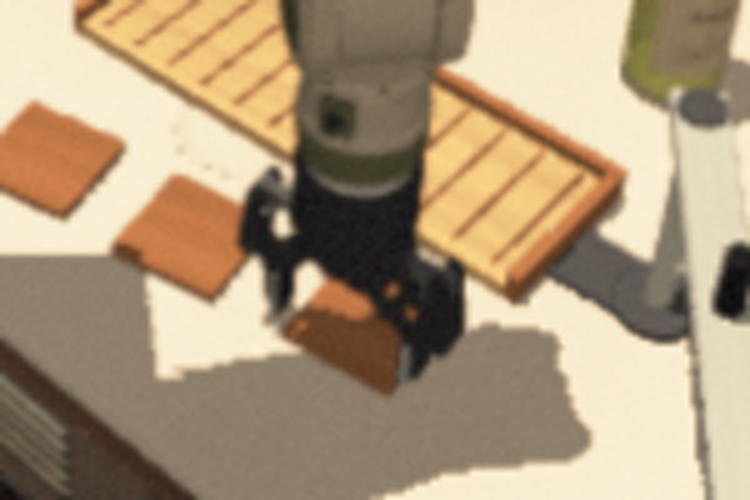

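The open fingers straddle coaster 3 at its near corners, crop (285,330) and (390,390), so I'll lower and grip.

```bash
python3 jog.py '0 0 5 0;0 0 9 0;0 0 12 0;0 0 12 0'; python3 jog.py '0 0 0 0;0 0 0 0;0 0 0 0;0 0 0 0' .8 20; python3 -c "
from h import *
print(ri(readout.get_obs()['tool_pos']))"
```

```text
clock: 7.77
tool_pos: [449.6, -259.0, -9.5]
tool_rot: [[-0.99, -0.139, -0.001], [-0.139, 0.99, 0.001], [0.001, 0.001, -1.0]]
ft_force: [0.0, -0.0, -0.3]
width: 1.004
finger_force: 0.0
clock: 8.1
tool_pos: [450.1, -259.5, -8.8]
tool_rot: [[-0.99, -0.139, -0.0], [-0.139, 0.99, 0.0], [0.0, 0.0, -1.0]]
ft_force: [-0.7, 0.3, -0.2]
width: 0.93
finger_force: 24.5
(np.float64(-165.7754053058264), np.float64(-138.67326676106396))
```

```bash
python3 jog.py '0 0 -20 .05;0 0 -50 .103;0 0 -80 .103;0 0 -100 .103;0 0 -100 .103;0 0 -100 .103'; python3 -c "
from h import *
print(ri(readout.get_obs()['tool_pos']))
a=img('scene');cv2.imwrite('pics/s4.png',cv2.resize(a[200:320,250:410],None,fx=5,fy=5,interpolation=cv2.INTER_CUBIC))"
```

```text
clock: 8.6
tool_pos: [451.1, -260.2, 92.5]
tool_rot: [[-0.999, -0.036, 0.003], [-0.036, 0.999, -0.002], [-0.002, -0.002, -1.0]]
ft_force: [-0.4, 0.4, -1.7]
width: 0.926
finger_force: 25.4
(np.float64(-164.84221680875095), np.float64(-139.4950982082477))
```

View pics/s4.png

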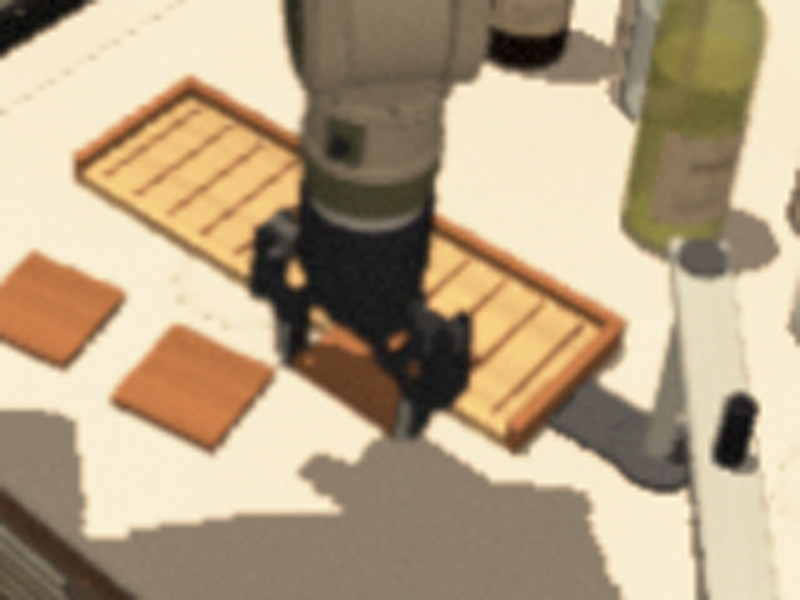

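The coaster is gripped rigidly and stayed flat, with its near edge from crop (290,365) to (400,435). I'll set it down against the rack front, re-grip only its last few mm so it can pivot, and tip it along an arc.

```bash
python3 jog.py '-28 0 0 0;-28 0 40 0;-28 0 80 0;-28 0 95 0;-28 0 99 0;-28 0 99 0;-34 0 99 0;-34 0 99 0'; python3 jog.py '0 0 0 0;0 0 0 0;0 0 0 0;5 0 0 0;11 0 0 0;11 0 0 0;11 0 0 0' 1;python3 jog.py '0 0 0 0;0 0 0 0;0 0 0 0;0 0 0 0' .8 20;python3 jog.py '-4 0 0 0;-6 0 0 0;-6 0 0 0'; python3 -c "
from h import *
print(ri(readout.get_obs()['tool_pos']))"
```

```text
clock: 9.32
tool_pos: [484.4, -257.9, -8.9]
tool_rot: [[-0.999, -0.036, -0.001], [-0.036, 0.999, 0.001], [0.001, 0.001, -1.0]]
ft_force: [-0.0, -0.2, -0.5]
width: 0.926
finger_force: 28.1
clock: 9.9
tool_pos: [472.5, -258.6, -7.7]
tool_rot: [[-0.999, -0.036, -0.0], [-0.036, 0.999, 0.0], [0.0, 0.0, -1.0]]
ft_force: [0.8, 0.8, 0.1]
width: 0.994
finger_force: 0.0
clock: 10.23
tool_pos: [472.9, -258.8, -7.1]
tool_rot: [[-0.999, -0.036, -0.0], [-0.036, 0.999, -0.0], [0.0, -0.0, -1.0]]
ft_force: [-2.6, 0.5, 4.7]
width: 0.922
finger_force: 22.6
clock: 10.48
tool_pos: [473.9, -258.9, -7.4]
tool_rot: [[-0.999, -0.034, -0.011], [-0.034, 0.999, -0.002], [0.011, -0.002, -1.0]]
ft_force: [-17.1, -1.9, 15.0]
width: 0.918
finger_force: 25.1
(np.float64(-141.97749828462236), np.float64(-138.94626671932227))
```

```bash
python3 jog.py '-1 0 -7 0;-1 0 -14 0;-3 0 -21 0;-5 0 -27 0;-8 0 -34 0;-11 0 -40 0;-15 0 -46 0;-19 0 -51 0;-24 0 -56 0;-24 0 -56 0'; python3 -c "
from h import *
print(ri(readout.get_obs()['tool_pos']))
a=img('scene');cv2.imwrite('pics/s5.png',cv2.resize(a[200:320,250:410],None,fx=5,fy=5,interpolation=cv2.INTER_CUBIC))"
```

```text
clock: 11.32
tool_pos: [504.1, -257.7, 49.4]
tool_rot: [[-0.999, -0.037, 0.001], [-0.037, 0.999, -0.0], [-0.001, -0.0, -1.0]]
ft_force: [-4.2, 0.7, 2.2]
width: 0.918
finger_force: 28.4
(np.float64(-111.73211757356877), np.float64(-138.8368376851543))
```

View pics/s5.png

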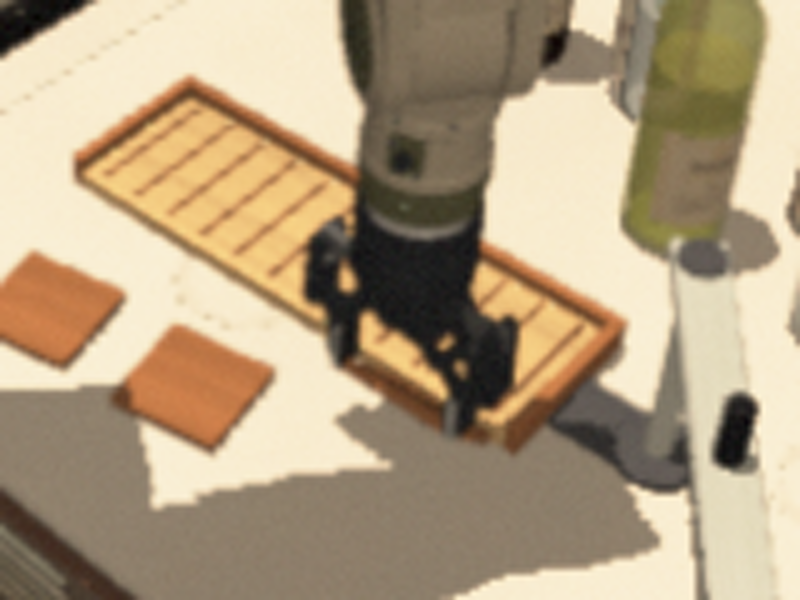

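Only a thin band of the coaster shows below the fingers, from crop (350,365) to (440,425). That fits a tilt of about 47°, so the tipping works. I'll continue the arc over the corner.

```bash
python3 jog.py '-10 0 -9 0;-18 0 -14 0;-27 0 -17 0;-37 0 -20 0;-48 0 -21 0;-60 0 -20 0;-71 0 -18 0;-82 0 -14 0;-93 0 -8 0;-93 0 -8 0'; python3 jog.py '-7 0 6 0;-13 0 13 0;-13 0 13 0;-13 0 -20 0;-25 0 -20 0;-38 0 -20 0;-38 0 -20 0;-38 0 -20 0'; python3 -c "
from h import *
print(ri(readout.get_obs()['tool_pos']))
a=img('scene');cv2.imwrite('pics/s6.png',cv2.resize(a[200:320,250:410],None,fx=5,fy=5,interpolation=cv2.INTER_CUBIC))"
```

```text
clock: 12.2
tool_pos: [598.0, -253.9, 54.8]
tool_rot: [[-0.999, -0.037, 0.001], [-0.037, 0.999, 0.0], [-0.001, 0.0, -1.0]]
ft_force: [-0.9, -0.1, 0.5]
width: 0.918
finger_force: 23.9
clock: 12.87
tool_pos: [634.0, -252.7, 75.8]
tool_rot: [[-0.999, -0.037, -0.0], [-0.037, 0.999, 0.0], [0.0, 0.0, -1.0]]
ft_force: [-0.3, 0.0, -0.5]
width: 0.92
finger_force: 24.7
(np.float64(18.21525521239796), np.float64(-138.5070596794956))
```

View pics/s6.png

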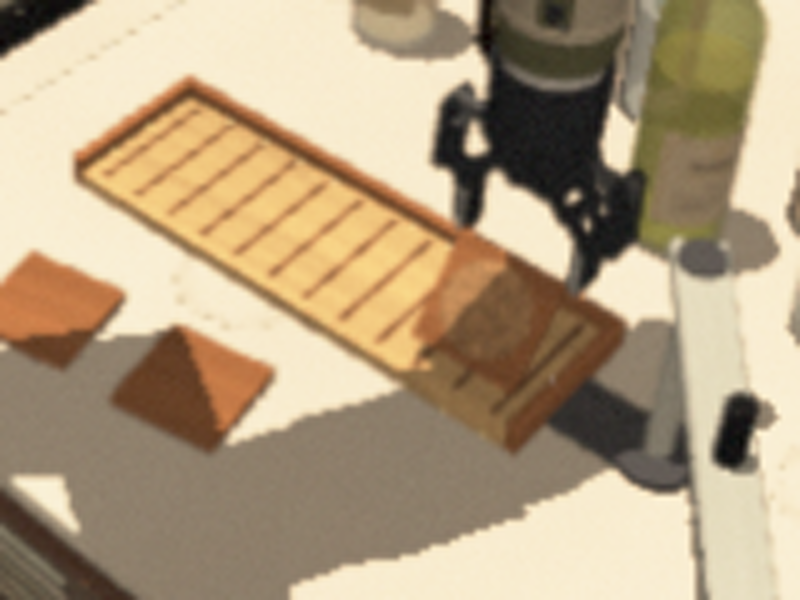

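The cork face is now showing (round pad at crop (490,310)) and the coaster leans forward over the deck. I'll lower it and release.

```bash
python3 jog.py '-10 0 15 0;-10 0 29 0;-12 0 36 0;-15 0 43 0;-17 0 50 0;-17 0 50 0;-17 0 50 0'; python3 jog.py '0 0 0 0;0 0 0 0;0 0 0 0;0 0 0 0;0 0 -40 0;0 0 -80 0;40 0 -110 0;100 0 -110 0;100 0 -110 0;100 0 -110 0' 1; python3 -c "
from h import *
print(ri(readout.get_obs()['tool_pos']))
a=img('scene');b=img('top')
for n,i in(('scene',a),('top',b)):
  for c in coasters(n,i): print(n,np.round(c,2))
cv2.imwrite('pics/s7.png',cv2.resize(a[200:320,210:410],None,fx=4,fy=4,interpolation=cv2.INTER_CUBIC))"
```

```text
clock: 13.5
tool_pos: [650.2, -252.0, 25.7]
tool_rot: [[-0.999, -0.036, -0.002], [-0.036, 0.999, 0.001], [0.002, 0.001, -1.0]]
ft_force: [-0.2, 0.6, 0.6]
width: 0.918
finger_force: 26.3
clock: 14.33
tool_pos: [546.5, -255.4, 137.6]
tool_rot: [[-0.999, -0.034, -0.002], [-0.034, 0.999, 0.0], [0.002, 0.001, -1.0]]
ft_force: [0.2, 0.2, -0.9]
width: 1.003
finger_force: 0.0
(np.float64(-69.2670486860859), np.float64(-138.07273216197012))
scene [4.2087e+02 1.2965e+02 7.8480e+01 7.9710e+01 7.0000e-02 2.2944e+02
 2.4420e+02]
scene [ 4.3752e+02 -9.2900e+00  7.9970e+01  7.8090e+01  2.3000e-01  2.5913e+02
  2.6119e+02]
scene [ 4.5625e+02 -1.2928e+02  7.9990e+01  7.8270e+01  1.9000e-01  2.8826e+02
  2.7654e+02]
top [ 4.3830e+02 -5.2800e+00  7.4130e+01  7.4940e+01  2.3000e-01  2.7967e+02
  2.3948e+02]
```

View pics/s7.png

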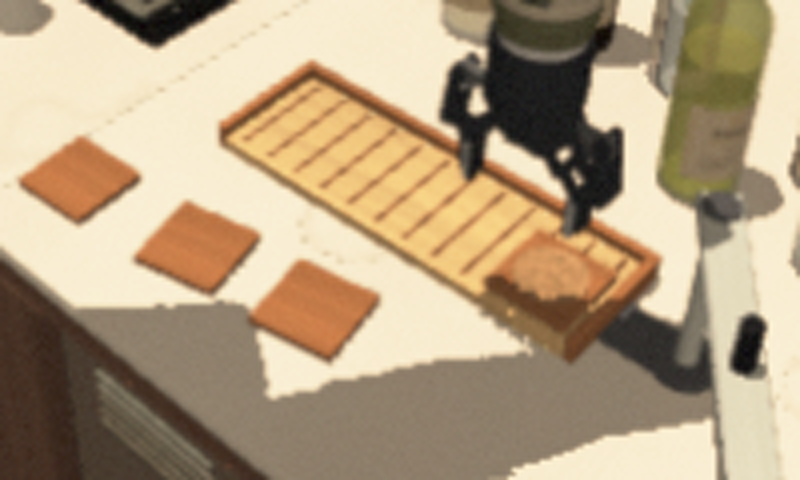

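Coaster 3 lies cork-up on the deck at the right end, with crop corners (485,285), (540,232) and (620,275). The other coasters haven't moved. Next is coaster 2.

```bash
python3 -c "
from h import *
print([np.round(ri(p),1) for p in plane('scene',np.array([[485,285],[540,232],[620,275]])/4+[209.6,199.6],25)])
to(416.5,-135.9,80,.205)"
```

```text
[array([ -52.8, -104.8]), array([  27.9, -102.8]), array([  31. , -181.3])]
jog 129.9 124.9 57.0 -0.170 dist 189 rows 4.5
```

```bash
python3 jog.py '130 0 0 -.1;130 50 0 -.1;130 125 30 -.17;130 125 57 -.17;130 125 57 -.17;130 125 57 -.17;130 125 57 -.17;130 125 57 -.17;130 125 57 -.17' 1 20;  python3 -c "
from h import *
to(416.5,-135.9,-8,.205)"
```

```text
clock: 15.18
tool_pos: [419.5, -137.3, 80.4]
tool_rot: [[-0.979, -0.205, 0.003], [-0.205, 0.979, -0.002], [-0.003, -0.003, -1.0]]
ft_force: [0.5, -0.4, 1.1]
width: 1.002
finger_force: 0.0
jog 2.9 2.2 88.4 0.001 dist 89 rows 2.1
```

```bash
python3 jog.py '2.5 2 35 0;2.5 2 60 0;2.5 2 73 0;2.5 2 73 0;2.5 2 73 0'; python3 -c "
from h import *
to(416.5,-135.9,-8,.205)
a=img('scene');cv2.imwrite('pics/s8.png',cv2.resize(a[210:310,210:360],None,fx=5,fy=5,interpolation=cv2.INTER_CUBIC))"
```

```text
clock: 15.6
tool_pos: [415.1, -135.4, 6.5]
tool_rot: [[-0.979, -0.204, 0.0], [-0.204, 0.979, -0.0], [-0.0, -0.0, -1.0]]
ft_force: [-0.7, -0.1, 0.6]
width: 1.0
finger_force: 0.0
jog -1.3 -0.7 14.5 0.000 dist 15 rows 0.4
```

View pics/s8.png

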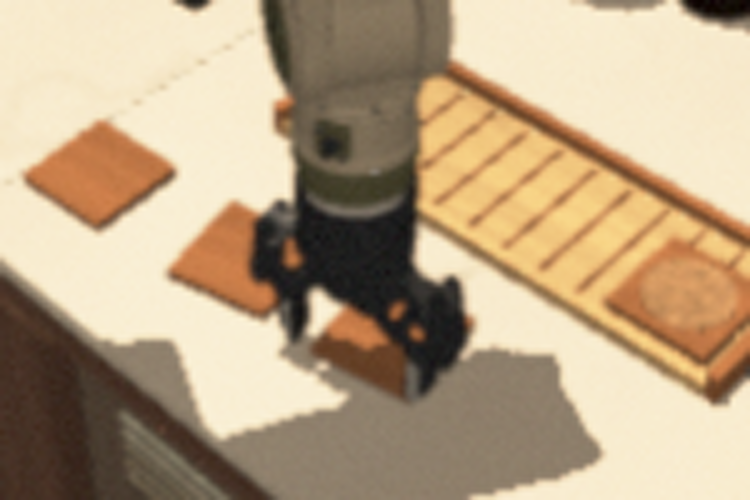

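The fingers straddle coaster 2, whose near corners are at crop (315,345) and (405,400). Coaster 3 lies flat, cork up, at (690,290).

```bash
python3 jog.py '-1 0 5 0;-1 0 10 0;-1 0 13 0;-1 0 13 0;-1 0 13 0'; python3 jog.py '0 0 0 0;0 0 0 0;0 0 0 0;0 0 0 0' .8 20; python3 -c "
from h import *
print(ri(readout.get_obs()['tool_pos']))
to(*rw(-148,-46),-8,.036)"
```

```text
clock: 16.07
tool_pos: [414.7, -133.9, -6.7]
tool_rot: [[-0.979, -0.205, -0.0], [-0.205, 0.979, 0.0], [0.0, 0.0, -1.0]]
ft_force: [0.6, -0.4, 0.2]
width: 1.0
finger_force: 0.0
clock: 16.4
tool_pos: [414.8, -134.0, -6.1]
tool_rot: [[-0.979, -0.205, 0.0], [-0.205, 0.979, -0.0], [-0.0, -0.0, -1.0]]
ft_force: [-1.6, 0.6, 5.7]
width: 0.921
finger_force: 22.5
(np.float64(-196.52830006864187), np.float64(-12.073430899361908))
jog -42.1 -41.7 1.9 0.170 dist 59 rows 1.4
```

```bash
python3 jog.py '-8 -10 0 .05;-18 -20 0 .1;-28 -31 0 .17;-42 -42 0 .17;-42 -42 0 .17;-42 -42 0 .17;-42 -42 0 .17'; python3 jog.py '-5 0 0 0;-8 0 0 0;-8 0 0 0;-8 0 0 0'; python3 -c "
from h import *
print(ri(readout.get_obs()['tool_pos']))"
```

```text
clock: 16.98
tool_pos: [465.6, -167.1, -6.1]
tool_rot: [[-0.999, -0.036, 0.003], [-0.036, 0.999, -0.001], [-0.003, -0.001, -1.0]]
ft_force: [1.8, -1.7, 3.7]
width: 0.921
finger_force: 24.7
clock: 17.32
tool_pos: [469.8, -165.8, -6.2]
tool_rot: [[-0.999, -0.036, -0.004], [-0.036, 0.999, -0.001], [0.004, -0.0, -1.0]]
ft_force: [-6.8, -1.4, 13.2]
width: 0.917
finger_force: 26.0
(np.float64(-142.73357442006088), np.float64(-45.83869198710343))
```

```bash
python3 jog.py '-4 0 -2 0;-4 0 -10 0;-5 0 -18 0;-7 0 -26 0;-10 0 -34 0;-14 0 -41 0;-18 0 -47 0;-22 0 -52 0;-28 0 -58 0;-28 0 -58 0'; python3 -c "
from h import *
print(ri(readout.get_obs()['tool_pos']))
a=img('scene','s9.png')"
```

```text
clock: 18.15
tool_pos: [501.3, -164.9, 52.1]
tool_rot: [[-0.999, -0.037, 0.001], [-0.037, 0.999, 0.0], [-0.001, 0.0, -1.0]]
ft_force: [-2.6, 0.3, 0.7]
width: 0.919
finger_force: 25.9
(np.float64(-111.25207349511615), np.float64(-46.05066006351935))
```

```bash
python3 jog.py '-10 0 -6 0;-18 0 -11 0;-27 0 -14 0;-37 0 -17 0;-48 0 -18 0;-60 0 -17 0;-71 0 -15 0;-82 0 -11 0;-93 0 -5 0;-93 0 -5 0'; python3 jog.py '-7 0 6 0;-13 0 13 0;-13 0 13 0;-13 0 -20 0;-25 0 -20 0;-38 0 -20 0;-45 0 -20 0;-45 0 -20 0'; python3 -c "
from h import *
print(ri(readout.get_obs()['tool_pos']))
a=img('scene');cv2.imwrite('pics/s10.png',cv2.resize(a[200:320,210:410],None,fx=4,fy=4,interpolation=cv2.INTER_CUBIC))"
```

```text
clock: 19.03
tool_pos: [595.2, -161.7, 54.9]
tool_rot: [[-0.999, -0.037, 0.001], [-0.037, 0.999, 0.0], [-0.001, 0.0, -1.0]]
ft_force: [-0.6, -0.1, 1.4]
width: 0.917
finger_force: 23.8
clock: 19.7
tool_pos: [639.4, -160.2, 75.9]
tool_rot: [[-0.999, -0.037, 0.001], [-0.037, 0.999, 0.0], [-0.001, 0.0, -1.0]]
ft_force: [0.3, -0.9, -0.8]
width: 0.914
finger_force: 26.5
(np.float64(26.973582061244507), np.float64(-46.27978734259709))
```

View pics/s10.png

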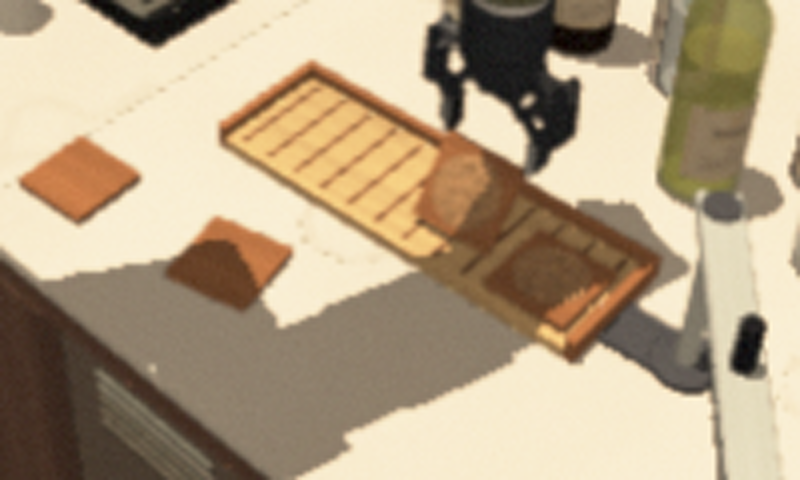

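Coaster 2 leans over the deck with its cork showing (crop (470,200)). Coaster 1 has been knocked aside and is now at crop (228,262), so I'll measure it again.

```bash
python3 jog.py '-8 0 15 0;-8 0 29 0;-10 0 36 0;-13 0 43 0;-15 0 50 0;-15 0 50 0;-15 0 50 0'; python3 jog.py '0 0 0 0;0 0 0 0;0 0 0 0;0 0 0 0;0 0 -40 0;0 0 -80 0;40 0 -80 0;100 0 -80 0;100 60 -80 0;100 60 -80 0' 1; python3 jog.py '0 0 0 0;0 0 0 0;0 0 0 0'; python3 -c "
from h import *
a=img('scene','s11.png');b=img('top','t11.png')
for n,i in(('scene',a),('top',b)):
  for c in coasters(n,i): print(n,np.round(c,2))
m=cv2.inRange(cv2.cvtColor(a,cv2.COLOR_BGR2HSV),(3,130,60),(16,255,230))
cv2.imwrite('pics/m.png',m)
to(*rw(-180,60),85,.036)"
```

```text
clock: 20.33
tool_pos: [652.6, -159.4, 25.7]
tool_rot: [[-0.999, -0.036, -0.002], [-0.036, 0.999, 0.001], [0.002, 0.001, -1.0]]
ft_force: [-1.0, 0.3, 0.4]
width: 0.912
finger_force: 23.9
clock: 21.17
tool_pos: [547.9, -102.4, 106.8]
tool_rot: [[-0.999, -0.033, -0.001], [-0.033, 0.999, 0.001], [0.001, 0.002, -1.0]]
ft_force: [0.0, 0.1, 0.2]
width: 0.999
finger_force: 0.0
clock: 21.42
tool_pos: [552.1, -103.8, 106.8]
tool_rot: [[-0.999, -0.036, 0.002], [-0.036, 0.999, -0.001], [-0.002, -0.001, -1.0]]
ft_force: [1.2, 0.3, 0.3]
width: 1.004
finger_force: 0.0
scene [4.2086e+02 1.2946e+02 7.8480e+01 8.0070e+01 7.0000e-02 2.2947e+02
 2.4422e+02]
scene [ 4.4402e+02 -4.1890e+01  7.9790e+01  7.8800e+01  2.3000e-01  2.6710e+02
  2.6502e+02]
top [4.2241e+02 1.3290e+02 7.3310e+01 7.4520e+01 7.0000e-02 2.4167e+02
 2.3828e+02]
jog 121.9 47.1 21.3 -0.000 dist 132 rows 3.2
```

```bash
python3 -c "
from h import *
to(404.9,-49.5,80,.23)"; python3 jog.py '147 50 0 -.1;147 50 0 -.19;147 50 0 -.19;147 50 15 -.19;147 50 27 -.194;147 50 27 -.194;147 50 27 -.194;147 50 27 -.194' ; python3 -c "
from h import *
to(404.9,-49.5,5,.23)
a=img('top')
print(coasters('scene',img('scene')))"
```

```text
jog 145.3 59.9 26.3 -0.194 dist 159 rows 3.8
clock: 22.18
tool_pos: [404.7, -59.7, 80.2]
tool_rot: [[-0.974, -0.228, 0.002], [-0.228, 0.974, -0.001], [-0.002, -0.001, -1.0]]
ft_force: [-0.4, -0.5, 0.3]
width: 1.001
finger_force: 0.0
jog -2.4 10.0 75.2 -0.000 dist 76 rows 1.8
[(421.5811462402344, 129.50006103515625, 79.87415313720703, 80.09709167480469, np.float64(0.06684020845351207), np.float64(229.61324163464755), np.float64(244.12170922859104)), (443.8890380859375, -41.9551887512207, 79.51097106933594, 79.18128204345703, np.float64(0.21920359090193156), np.float64(267.08555369917), np.float64(265.050988044189))]
```

```bash
python3 jog.py '-2 10 0 0;-2 10 35 0;-2 10 60 0;-2 10 73 0;-2 10 73 0;-2 10 73 0'; python3 -c "
from h import *
to(404.9,-49.5,-7,.23)"
```

```text
clock: 22.78
tool_pos: [402.0, -47.9, 6.1]
tool_rot: [[-0.974, -0.229, -0.002], [-0.229, 0.974, 0.001], [0.001, 0.001, -1.0]]
ft_force: [0.3, 0.0, -0.5]
width: 1.001
finger_force: 0.0
jog -2.5 -2.3 13.1 0.001 dist 13 rows 0.3
```

```bash
python3 jog.py '-2 -1 0 0;-2 -1 0 0;-2 -1 0 0'; python3 -c "
from h import *
to(404.9,-49.5,-7,.23)"
```

```text
clock: 23.03
tool_pos: [405.8, -49.4, 7.4]
tool_rot: [[-0.974, -0.228, 0.003], [-0.228, 0.974, -0.001], [-0.002, -0.001, -1.0]]
ft_force: [-0.5, 0.4, 0.0]
width: 1.001
finger_force: 0.0
jog 1.0 0.1 14.4 0.000 dist 14 rows 0.3
```

```bash
python3 jog.py '1 0 5 0;1 0 10 0;1 0 13.5 0;1 0 13.5 0;1 0 13.5 0'; python3 jog.py '0 0 0 0;0 0 0 0;0 0 0 0;0 0 0 0' .8 20; python3 -c "
from h import *
print(ri(readout.get_obs()['tool_pos']))
to(*rw(-148,47),-7,.036)"
```

```text
clock: 23.45
tool_pos: [402.9, -49.1, -7.6]
tool_rot: [[-0.974, -0.228, -0.001], [-0.228, 0.974, 0.0], [0.001, 0.001, -1.0]]
ft_force: [0.5, -0.3, 0.6]
width: 1.0
finger_force: 0.0
clock: 23.78
tool_pos: [403.2, -49.2, -7.0]
tool_rot: [[-0.974, -0.228, -0.0], [-0.228, 0.974, 0.0], [0.0, 0.0, -1.0]]
ft_force: [-2.7, 0.9, 5.6]
width: 0.922
finger_force: 23.0
(np.float64(-205.108139780432), np.float64(73.17917644371039))
jog -51.0 -36.7 0.0 0.194 dist 63 rows 1.5
```

```bash
python3 jog.py '-10 -9 0 .06;-20 -18 0 .12;-30 -27 0 .194;-40 -37 0 .194;-51 -37 0 .194;-51 -37 0 .194;-51 -37 0 .194;-51 -37 0 .194'; python3 jog.py '-5 0 0 0;-8 0 0 0;-8 0 0 0;-8 0 0 0'; python3 -c "
from h import *
print(ri(readout.get_obs()['tool_pos']))"
```

```text
clock: 24.45
tool_pos: [462.3, -73.7, -6.9]
tool_rot: [[-0.999, -0.037, 0.002], [-0.037, 0.999, -0.0], [-0.002, -0.0, -1.0]]
ft_force: [0.6, -0.6, 3.6]
width: 0.918
finger_force: 24.6
clock: 24.78
tool_pos: [466.5, -72.9, -7.0]
tool_rot: [[-0.999, -0.036, -0.004], [-0.036, 0.999, -0.0], [0.004, 0.0, -1.0]]
ft_force: [-6.9, -1.1, 12.9]
width: 0.916
finger_force: 25.7
(np.float64(-142.6495729347722), np.float64(47.157698624976156))
```

Contact is the same as before, so I'll repeat the arc.

```bash
python3 jog.py '-4 0 -2 0;-4 0 -10 0;-5 0 -18 0;-7 0 -26 0;-10 0 -34 0;-14 0 -41 0;-18 0 -47 0;-22 0 -52 0;-28 0 -58 0;-28 0 -58 0'; python3 jog.py '-10 0 -6 0;-18 0 -11 0;-27 0 -14 0;-37 0 -17 0;-48 0 -18 0;-60 0 -17 0;-71 0 -15 0;-82 0 -11 0;-93 0 -5 0;-93 0 -5 0'; python3 jog.py '-7 0 6 0;-13 0 13 0;-13 0 13 0;-13 0 -20 0;-25 0 -20 0;-38 0 -20 0;-45 0 -20 0;-45 0 -20 0'; python3 -c "
from h import *
print(ri(readout.get_obs()['tool_pos']))
a=img('scene','s12.png')
P=lambda x,y,z:np.r_[rw(x,y),z]
q=np.round(proj('scene',[P(-10,47,55)])[0]).astype(int);q2=np.round(proj('scene',[P(-5,-46,25)])[0]).astype(int);q3=np.round(proj('scene',[P(-11,-142,25)])[0]).astype(int)
hsv=cv2.cvtColor(a,cv2.COLOR_BGR2HSV)
for p in(q,q2,q3):print(p,hsv[p[1]-1:p[1]+2,p[0]-1:p[0]+2].reshape(-1,3).mean(0))
print(coasters('scene',a))"
```

```text
clock: 25.62
tool_pos: [498.6, -72.2, 51.9]
tool_rot: [[-0.999, -0.037, 0.002], [-0.037, 0.999, 0.0], [-0.002, -0.0, -1.0]]
ft_force: [-2.9, 0.9, 1.7]
width: 0.92
finger_force: 27.3
clock: 26.45
tool_pos: [592.6, -69.1, 54.7]
tool_rot: [[-0.999, -0.037, 0.002], [-0.037, 0.999, -0.0], [-0.002, -0.0, -1.0]]
ft_force: [0.1, -0.4, 1.5]
width: 0.924
finger_force: 24.1
clock: 27.12
tool_pos: [636.5, -67.4, 75.4]
tool_rot: [[-0.999, -0.036, 0.001], [-0.036, 0.999, 0.0], [-0.001, 0.0, -1.0]]
ft_force: [0.4, 0.5, -1.7]
width: 0.92
finger_force: 24.8
(np.float64(27.384235708191447), np.float64(46.586175088113656))
[304 237] [ 14.11111111 137.11111111 189.33333333]
[325 255] [ 14.33333333 136.11111111 106.        ]
[348 269] [ 14.33333333 138.11111111 204.        ]
[(420.8635559082031, 129.46282958984375, 78.47862243652344, 80.06737518310547, np.float64(0.0659532717807856), np.float64(229.46652244175698), np.float64(244.22388888820385))]
```

```bash
python3 jog.py '-8 0 15 0;-8 0 29 0;-10 0 36 0;-13 0 43 0;-15 0 50 0;-15 0 50 0;-15 0 50 0'; python3 jog.py '0 0 0 0;0 0 0 0;0 0 0 0;0 0 0 0;0 0 -40 0;0 0 -70 0;40 0 -70 0;100 60 -70 0;170 130 -70 0;170 130 -70 0' 1; python3 jog.py '0 0 0 0;0 0 0 0;0 0 0 0;0 0 0 0'; python3 -c "
from h import *
to(380.7,128.5,80,.067)
print(coasters('scene',img('scene')))"
```

```text
clock: 27.75
tool_pos: [649.6, -66.6, 25.3]
tool_rot: [[-0.999, -0.036, -0.002], [-0.036, 0.999, 0.0], [0.002, 0.0, -1.0]]
ft_force: [-1.6, 0.4, 0.2]
width: 0.917
finger_force: 25.6
clock: 28.58
tool_pos: [517.7, 17.2, 96.2]
tool_rot: [[-0.999, -0.034, 0.001], [-0.034, 0.999, 0.0], [-0.001, 0.0, -1.0]]
ft_force: [0.3, 0.4, 0.2]
width: 0.997
finger_force: 0.0
clock: 28.92
tool_pos: [520.5, 16.3, 96.4]
tool_rot: [[-0.999, -0.036, 0.002], [-0.036, 0.999, -0.0], [-0.002, -0.0, -1.0]]
ft_force: [-0.5, -0.3, -0.1]
width: 0.999
finger_force: 0.0
jog 135.7 117.1 16.0 -0.031 dist 180 rows 4.3
[(420.8635559082031, 129.46282958984375, 78.47862243652344, 80.06737518310547, np.float64(0.0659532717807856), np.float64(229.46652244175698), np.float64(244.22388888820385))]
```

```bash
python3 jog.py '136 117 16 -.031;136 117 16 -.031;136 117 16 -.031;136 117 16 -.031;136 117 16 -.031;136 117 16 -.031;136 117 16 -.031'; python3 jog.py '0 0 0 0;0 0 0 0;0 0 0 0'; python3 -c "
from h import *
to(380.7,128.5,5,.067)"
```

```text
clock: 29.55
tool_pos: [380.1, 129.0, 80.2]
tool_rot: [[-0.998, -0.068, 0.002], [-0.068, 0.998, -0.0], [-0.002, -0.0, -1.0]]
ft_force: [1.2, 0.4, -0.2]
width: 1.001
finger_force: 0.0
clock: 29.8
tool_pos: [380.4, 128.2, 80.0]
tool_rot: [[-0.998, -0.065, 0.001], [-0.065, 0.998, 0.0], [-0.001, -0.0, -1.0]]
ft_force: [-0.3, -0.3, -0.7]
width: 0.995
finger_force: 0.0
jog -0.2 0.2 75.0 -0.002 dist 75 rows 1.8
```

```bash
python3 jog.py '0 0 35 0;0 0 60 0;0 0 75 0;0 0 80 0;0 0 84 0;0 0 87 0;0 0 87 0;0 0 87 0'; python3 jog.py '0 0 0 0;0 0 0 0;0 0 0 0;0 0 0 0' .8 20; python3 -c "
from h import *
print(ri(readout.get_obs()['tool_pos']))
to(*rw(-148,139),-7,.036)"
```

```text
clock: 30.47
tool_pos: [379.7, 129.0, -6.5]
tool_rot: [[-0.998, -0.067, 0.001], [-0.067, 0.998, 0.0], [-0.001, 0.0, -1.0]]
ft_force: [-1.0, -0.4, 0.8]
width: 0.997
finger_force: 0.0
clock: 30.8
tool_pos: [379.7, 129.1, -6.0]
tool_rot: [[-0.998, -0.067, 0.002], [-0.067, 0.998, 0.0], [-0.002, 0.0, -1.0]]
ft_force: [-2.5, 0.1, 5.8]
width: 0.922
finger_force: 22.2
(np.float64(-222.19704722120366), np.float64(252.11886089872212))
jog -70.6 -115.4 1.2 0.031 dist 135 rows 3.2
```

```bash
python3 jog.py '-9 -15 0 .01;-18 -30 0 .02;-27 -45 0 .031;-36 -60 0 .031;-45 -75 0 .031;-54 -90 0 .031;-63 -105 0 .031;-70 -115 0 .031;-70 -115 0 .031;-70 -115 0 .031'; python3 jog.py '-5 0 0 0;-8 0 0 0;-8 0 0 0;-8 0 0 0'; python3 -c "
from h import *
print(ri(readout.get_obs()['tool_pos']))"
```

```text
clock: 31.63
tool_pos: [458.9, 17.9, -5.9]
tool_rot: [[-0.999, -0.035, 0.005], [-0.035, 0.999, -0.001], [-0.005, -0.002, -1.0]]
ft_force: [3.5, -2.7, 5.4]
width: 0.919
finger_force: 24.4
clock: 31.97
tool_pos: [461.9, 19.2, -6.1]
tool_rot: [[-0.999, -0.036, -0.003], [-0.036, 0.999, -0.002], [0.003, -0.002, -1.0]]
ft_force: [-8.5, -4.3, 18.4]
width: 0.917
finger_force: 26.0
(np.float64(-143.95186073217045), np.float64(139.35805556275724))
```

```bash
python3 jog.py '-4 0 -2 0;-4 0 -10 0;-5 0 -18 0;-7 0 -26 0;-10 0 -34 0;-14 0 -41 0;-18 0 -47 0;-22 0 -52 0;-28 0 -58 0;-28 0 -58 0'; python3 jog.py '-10 0 -6 0;-18 0 -11 0;-27 0 -14 0;-37 0 -17 0;-48 0 -18 0;-60 0 -17 0;-71 0 -15 0;-82 0 -11 0;-93 0 -5 0;-93 0 -5 0'; python3 jog.py '-7 0 6 0;-13 0 13 0;-13 0 13 0;-13 0 -20 0;-25 0 -20 0;-38 0 -20 0;-45 0 -20 0;-45 0 -20 0'; python3 -c "
from h import *
print(ri(readout.get_obs()['tool_pos']))
a=img('scene','s13.png')
P=lambda x,y,z:np.r_[rw(x,y),z]
q=np.round(proj('scene',[P(-10,139,55)])[0]).astype(int)
hsv=cv2.cvtColor(a,cv2.COLOR_BGR2HSV)
for p in(q,):print(p,hsv[p[1]-1:p[1]+2,p[0]-1:p[0]+2].reshape(-1,3).mean(0))
cv2.imwrite('pics/s13c.png',cv2.resize(a[200:320,210:410],None,fx=4,fy=4,interpolation=cv2.INTER_CUBIC))"
```

```text
clock: 32.8
tool_pos: [494.9, 20.2, 52.5]
tool_rot: [[-0.999, -0.037, 0.004], [-0.037, 0.999, -0.0], [-0.004, -0.0, -1.0]]
ft_force: [-2.3, -1.3, 0.4]
width: 0.915
finger_force: 25.3
clock: 33.63
tool_pos: [587.7, 23.3, 54.8]
tool_rot: [[-0.999, -0.036, 0.002], [-0.036, 0.999, -0.0], [-0.002, -0.0, -1.0]]
ft_force: [-0.5, 0.5, 0.8]
width: 0.916
finger_force: 23.8
clock: 34.3
tool_pos: [631.4, 25.1, 75.5]
tool_rot: [[-0.999, -0.036, 0.001], [-0.036, 0.999, 0.0], [-0.001, 0.0, -1.0]]
ft_force: [0.2, 0.3, -0.8]
width: 0.915
finger_force: 25.4
(np.float64(25.581361996156264), np.float64(139.17454304845646))
[284 225] [ 14.33333333 137.33333333 185.77777778]
```

View pics/s13c.png

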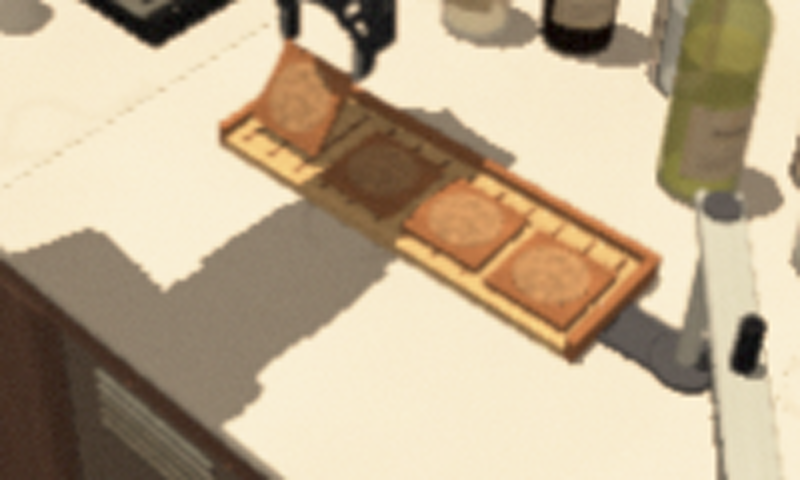

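Three coasters lie flat with cork up (crop (385,170), (465,215), (553,275)), and the fourth is held leaning at (300,95). I'll lower it, release, and go back to the knob.

```bash
python3 jog.py '-8 0 15 0;-8 0 29 0;-10 0 36 0;-13 0 43 0;-15 0 50 0;-15 0 50 0;-15 0 50 0'; python3 jog.py '0 0 0 0;0 0 0 0;0 0 0 0;0 0 0 0;0 0 -40 0;0 0 -80 0;20 0 -120 0;60 0 -160 0;100 0 -200 0;140 0 -240 0' 1; python3 jog.py '0 0 0 0;0 0 0 0;0 0 0 0;0 0 0 0'; python3 -c "
from h import *
to(504,-470,265,.036)
b=img('top','t14.png');a=img('scene','s14.png')
# lamp knob: triangulate dark blob near expected
K=[502.5,-471,219];print(proj('top',[K]),proj('scene',[K]))
for n,im in(('top',b),('scene',a)):
  u,v=np.round(proj(n,[[502.5,-471,205]])[0]).astype(int)
  m=(im[v-14:v+15,u-14:u+15].max(2)<60).astype(np.uint8)
  N,l,st,ce=cv2.connectedComponentsWithStats(m);print(n,st[1:].tolist(),(ce[1:]+[u-14,v-14]).round(1).tolist())
print(coasters('scene',a,25))
cv2.imwrite('pics/m.png',np.hstack([cv2.resize(a[205:305,255:385],None,fx=4,fy=4,interpolation=cv2.INTER_CUBIC)]))"
```

```text
clock: 34.93
tool_pos: [644.4, 25.8, 25.2]
tool_rot: [[-0.999, -0.036, -0.002], [-0.036, 0.999, 0.0], [0.002, 0.0, -1.0]]
ft_force: [-0.2, -0.2, -0.2]
width: 0.912
finger_force: 23.9
clock: 35.77
tool_pos: [537.7, 21.8, 233.8]
tool_rot: [[-0.999, -0.036, 0.001], [-0.036, 0.999, -0.0], [-0.001, -0.0, -1.0]]
ft_force: [0.7, -0.9, 0.1]
width: 1.0
finger_force: 0.0
clock: 36.1
tool_pos: [539.0, 21.9, 230.9]
tool_rot: [[-0.999, -0.036, -0.001], [-0.036, 0.999, 0.0], [0.001, 0.0, -1.0]]
ft_force: [-1.0, -0.1, -0.2]
width: 1.001
finger_force: 0.0
jog 52.8 -490.3 -34.2 0.000 dist 494 rows 11.9
[[426.01881406 230.91421884]] [[398.54350784 280.6597407 ]]
top [[10, 12, 6, 5, 18]] [[423.3, 231.7]]
scene [[9, 10, 8, 13, 67], [1, 19, 2, 4, 8]] [[396.6, 286.1], [385.5, 290.5]]
[]
```

```bash
python3 -c "
from h import *
print(tri('top',[[423.3,231.7]],'scene',[[396.6,286.1]]),plane('scene',[[396.6,286.1]],198))"; python3 jog.py '53 -490 -34 0;53 -490 -34 0;53 -490 -34 0;53 -490 -34 0;53 -490 -34 0;53 -490 -34 0;53 -490 -34 0;53 -490 -34 0;53 -490 -34 0;53 -490 -34 0'; python3 jog.py '0 -82 0 0;0 -82 0 0;0 -82 0 0;0 -82 0 0;0 -82 0 0;0 -82 0 0;0 -82 0 0'; python3 -c "
from h import *
to(502.5,-470,188,.036)"
```

```text
[[ 5.03591673e+02 -4.69544387e+02  1.96025845e+02  3.86835081e-02]] [[ 501.86161388 -470.20545751  198.        ]]
clock: 37.03
tool_pos: [508.8, -394.9, 259.0]
tool_rot: [[-0.999, -0.036, -0.002], [-0.036, 0.999, 0.002], [0.001, 0.002, -1.0]]
ft_force: [0.9, 0.5, 0.1]
width: 1.001
finger_force: 0.0
clock: 37.62
tool_pos: [512.6, -473.2, 261.2]
tool_rot: [[-0.999, -0.038, 0.0], [-0.038, 0.999, 0.0], [-0.0, 0.0, -1.0]]
ft_force: [-0.6, -0.3, 0.5]
width: 0.999
finger_force: 0.0
jog 10.0 3.6 73.2 0.002 dist 74 rows 1.8
```

```bash
python3 jog.py '10 3 0 0;10 3 30 0;10 3 60 0;10 3 72 0;10 3 72 0;10 3 72 0'; python3 jog.py '0 0 0 0;0 0 0 0;0 0 0 0;0 0 0 0;0 0 0 0;0 0 0 0;0 0 0 0' 0 40;python3 -c "
from h import *
o=readout.get_obs();H=np.array([621.5,-379]);p=o['tool_pos'][:2];print(np.linalg.norm(p-H))
a0=np.arctan2(-(p-H)[0],(p-H)[1])-.036;print(a0)
for a in np.linspace(a0,-.04,28)[1:]:
    w=H+150*np.array([-np.sin(a+.036),np.cos(a+.036)])-p; print('%.0f %.0f'%(-(w@EX),w@EY),end='; ')
"
```

```text
clock: 38.12
tool_pos: [502.1, -470.6, 189.2]
tool_rot: [[-0.999, -0.038, -0.0], [-0.038, 0.999, 0.001], [0.0, 0.001, -1.0]]
ft_force: [0.1, -1.1, -0.1]
width: 0.996
finger_force: 0.0
clock: 38.7
tool_pos: [502.5, -471.9, 189.4]
tool_rot: [[-0.999, -0.037, 0.001], [-0.037, 0.999, -0.0], [-0.001, -0.0, -1.0]]
ft_force: [1.0, 1.9, 3.1]
width: 0.199
finger_force: 39.1
150.94569614424609
2.197895468575396
6 11; 12 22; 17 33; 21 45; 24 57; 27 69; 28 82; 28 94; 27 106; 25 119; 22 131; 18 142; 13 154; 7 165; 0 175; -7 185; -16 194; -25 203; -35 210; -45 217; -56 223; -67 228; -79 232; -91 235; -103 237; -116 238; -128 238;
```

```bash
python3 jog.py '6 11 0 0;12 22 0 0;17 33 0 0;21 45 0 0;24 57 0 0;27 69 0 0;28 82 0 0;28 94 0 0;27 106 0 0;25 119 0 0'; python3 jog.py '-3 12 0 0;-7 23 0 0;-12 35 0 0;-18 46 0 0;-25 56 0 0;-32 66 0 0;-41 75 0 0;-50 84 0 0;-60 91 0 0;-70 98 0 0'; python3 jog.py '-11 6 0 0;-22 11 0 0;-34 15 0 0;-46 18 0 0;-58 20 0 0;-71 21 0 0;-77 21 0 0;-83 21 0 0;-85 21 0 0;-85 21 0 0';python3 -c "
from h import *
o=readout.get_obs();H=np.array([621.5,-379]);p=o['tool_pos'][:2];print(np.linalg.norm(p-H))
print(np.arctan2(-(p-H)[0],(p-H)[1])-.036)"
```

```text
clock: 39.53
tool_pos: [470.6, -355.3, 189.2]
tool_rot: [[-0.999, -0.033, -0.003], [-0.033, 0.999, -0.003], [0.003, -0.003, -1.0]]
ft_force: [-2.0, -3.5, 1.9]
width: 0.194
finger_force: 39.7
clock: 40.37
tool_pos: [540.5, -253.1, 189.1]
tool_rot: [[-0.999, -0.036, 0.001], [-0.036, 0.999, -0.001], [-0.001, -0.001, -1.0]]
ft_force: [0.7, -4.6, 5.9]
width: 0.197
finger_force: 40.3
clock: 41.2
tool_pos: [619.8, -228.5, 188.9]
tool_rot: [[-0.999, -0.037, -0.009], [-0.037, 0.999, 0.001], [0.009, 0.001, -1.0]]
ft_force: [-16.3, -2.8, 13.4]
width: 0.197
finger_force: 41.1
150.4873602240491
-0.02496428134373136
```

```bash
python3 jog.py '0 0 0 0;0 0 0 0;0 0 0 0;0 0 0 0;0 0 -30 0;0 0 -70 0;60 0 -90 0;120 0 -100 0;180 0 -100 0;180 0 -100 0' 1; python3 jog.py '40 200 0 0;40 200 0 0;40 200 0 0;40 200 0 0;40 200 0 0;40 200 0 0;40 200 0 0;40 200 0 0;40 200 0 0;40 200 0 0';python3 -c "
from h import *
a=img('scene','s15.png');b=img('top','t15.png')
A=cv2.resize(a[205:305,240:400],(800,500),interpolation=cv2.INTER_CUBIC)
cv2.imwrite('pics/f.png',A)
for n,im in(('top',b),('scene',a)):
  u,v=np.round(proj(n,[[617,-229,205]])[0]).astype(int)
  m=(im[v-14:v+15,u-14:u+15].max(2)<60).astype(np.uint8)
  N,l,st,ce=cv2.connectedComponentsWithStats(m);i=1+st[1:,4].argmax();print(n,st[i],ce[i]+[u-14,v-14])
"
```

```text
clock: 42.03
tool_pos: [459.3, -235.1, 287.5]
tool_rot: [[-0.999, -0.037, 0.001], [-0.037, 0.999, -0.0], [-0.001, -0.0, -1.0]]
ft_force: [-0.3, -0.8, 0.9]
width: 0.997
finger_force: 0.0
clock: 42.87
tool_pos: [413.3, -37.9, 287.1]
tool_rot: [[-0.999, -0.035, -0.0], [-0.035, 0.999, 0.0], [0.0, 0.0, -1.0]]
ft_force: [0.2, -0.0, -0.8]
width: 1.0
finger_force: 0.0
top [11 12  5  6 20] [354.4 187.9]
scene [11  0 17  6 75] [354.30666667 209.90666667]
```

View pics/f.png

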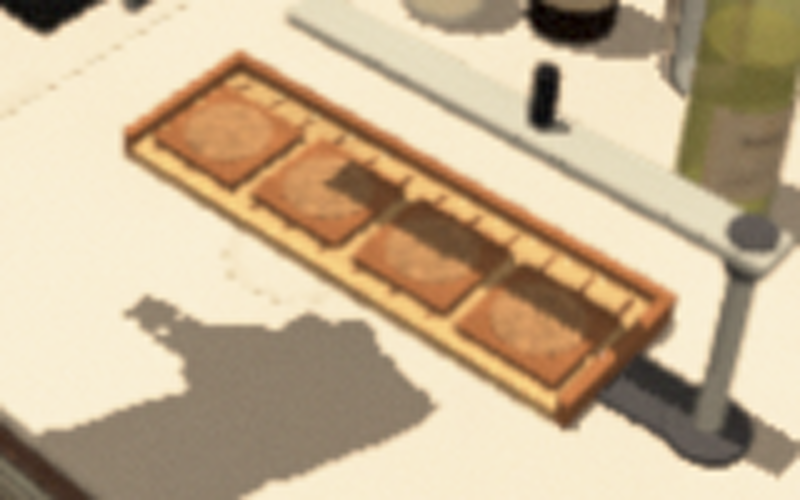

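All four coasters lie flat and apart on the deck with cork up (crop (215,130), (325,190), (430,255), (540,320)). The lamp bar runs parallel over the back of the rack. One last numeric check of the lamp angle, then I'll hand in.

```bash
python3 -c "
from h import *
k=tri('top',[[354.4,187.9]],'scene',[[348.9,224.3]])[0];h=tri('top',[[397.4,193.9]],'scene',[[240+753/5-.4,205+233/5-.4]])[0];print(k,h)
d=k[:2]-h[:2];print(np.linalg.norm(d),np.arctan2(-d[0],d[1])-.036)
o=readout.get_obs();print(o['clock'],o['ft_force'])
r.job_done()"
```

```text
[ 618.60805178 -229.38761159  194.73441139    1.24940837] [ 6.24142566e+02 -3.78177227e+02  1.76261654e+02  1.31779537e-01]
148.89251310760176 0.0011797682917534455
42.9667 [ 0.22629207  0.12442443 -0.39752131]
the job is handed in; nothing more can be done
```

The job is handed in: all four coasters lie flat on the rack, cork up and apart, and the lamp is home against its stop (measured at 0.001 rad); it took about 43 s, and the arm never went near the glasses or the stand.

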